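Put the transmitter on the dummy load and key it

ROBOT

A 6-joint arm with a two-finger parallel gripper is mounted at the origin on a cart in front of the work surface, level with it; the furniture and walls round the work are solid. World frame = base frame: x ahead of the robot, y to its left, z up, the work surface at z = 0. Lengths are in m, angles in rad, forces in N, time in s.
With the tool pointing down it reaches from about 0.3 to 0.75 m from the base axis. Payload 8.5 kg.
Tool frame: the origin (TCP) lies midway between the tips of the shut fingers; the grasp point (between the pads) lies 19 mm behind it (env.pinch_z is the distance from the TCP to the grasp point, in m); z points along the fingers, y is the line along which they close (so a half turn about z gives the same grasp; the last joint's range is limited). The gripper opens to 88 mm and grips with 3 to 60 N. Pads are 18 mm wide; open, the fingers measure 123 mm over their backs; the gripper's body (75 mm by 187 mm) begins 45 mm behind the grasp point.
Start: joints at [-1.523, 0.381, 1.297, -0, 1.464, -0.215], TCP at [0.143, -0.531, 0.239] pointing down, gripper open.
Joint ranges: [-3.11, 3.11], [-0.89, 2.33], [0.22, 2.48], [-1.42, 4.56], [0.17, 2.85], [-2.88, 2.88]. Speed limits (rad/s): [2.39, 2.39, 3.14, 3.14, 3.14, 3.14].

INTERFACE

Orientations are given as a unit quaternion [w, x, y, z].
In Python, from plant import env, optics gives the robot as it stands.
- The arm moves only by the tool step_arm, never from a script. Its argument "increments" is a list that holds one entry, the list of rows, each a list of 7 numbers: the turn, a rotation vector about the tool's x, y, z as a fraction of full scale, then the shift along the tool's x, y, z as a fraction of full scale, then the opening, from 0 (shut) to 1 (fully open). A call has 1 to 12 rows; each row shifts and turns the commanded pose from where the row before left it, along the tool's axes as they then stand; what a row does not reach is not made up. Full scale, the value 1, is 0.25 m for a shift and 90 degrees for a turn. A row lasts 1/8 s, in which the tool goes at most 62.5 mm and 10.7 degrees, less where a joint would pass 70% of its speed; a pose out of reach is approached as far as the arm can. A call with a number of a shift or a turn outside -1 to 1 is refused whole. A call with a gripper value outside its range is refused whole. The fingers move at their own pace and stop on an object; "newtons" is the grip in N (left out, the last holds). Time passes only in rows, so rows that do not move let the fingers close. It gives the time, the measured TCP pose, the force, the opening and the grip force at its end, in the units of the state.
- env.read_state(): the state, without advancing time (a new reading comes with each control period).
- optics.snapshot(name): name is "scene" or "top" or "wrist"; returns the picture (384x512x3 uint8, red, green, blue); there is no depth.
- optics.camera_info(name): a dict with "intrinsics" (3x3 intrinsics, pixels), "R" (3x3) and "t" (3): a world point X has camera coordinates R X + t. Camera axes: x right, y down, z forward; pixel columns grow to the right and rows downward; lengths in m; the calibration is good to about 2 mm. The wrist camera is an equidistant fisheye: a pixel r from the principal point sees the ray r / f radians off the axis. A picture is of the moment at which its call begins: read the wrist's pose just before it. camera_info takes no time and is no camera call; for the wrist camera it gives the pose at the moment of the call.
- env.close_job(): hands the job in; it is judged then, once.
The state is a dict: "t": time; "joint_positions": joint angles; "dq": joint speeds; "effort": joint torques, N m; "position": TCP position; "tool_rot": TCP orientation; "force": force on the tool from outside, world axes, zero at the start; "ft_torque": the same for the moment, N m; "opening": finger opening in m; "grip_force": force on a finger pad.
Only numpy, scipy, OpenCV 4.12 (cv2) and the standard library are available. Lean on these libraries where they do the work, as an engineer would, in place of code of your own. Each camera call takes 0.05 s, during which the arm holds its last target. There are 200 camera calls.

TASK

Get the radio ready for a power reading: with a light push of a fingertip, turn the lever of the coaxial selector box from its parked position until it points straight at the socket that carries the dummy load (the fat ribbed cylinder), then press down the transmit bar of the desk microphone lightly and finish while holding it down. Never press the transmit bar while the lever points anywhere else than at the dummy load, and do not lift the microphone or shove it or the small things lying about along the bench.

Things in the scene. Friction and masses are not known exactly. Their poses are not given: they have to be found in the camera images.
- selector: Coaxial selector: flat grey box, fixed to the bench, 50 mm high, with a metal face plate. Origin: on the bench, straight below the lever's pivot; x runs from the pivot to the middle of the three sockets in its back, y left, z up. The box spans x -70 to 60 mm, y -88 to 88 mm, with two 22 mm lugs in front. A line on the plate runs from the pivot to each socket, a fourth to the left side (parked).
- mid_socket (a point): Middle of the three sockets in the box's back: x = 60 mm, y = 0, height 27 mm in the selector's frame (same axes); the two others lie 60 mm left and right. One carries the dummy load, the others a small silvery connector each (up to 20 mm thick); which is where differs. Nothing on the box but the lever rises above 57 mm.
- selector_lever (a joint): Angle of the black lever about the vertical pivot: 0 when it points at the middle socket, growing counter-clockwise from above; -0.709 points at the right socket, 0.709 at the left one, about 1.4 is parked (pointing left, where it starts). Stops at -0.90 and 1.55. No clicks or spring: it is stiff (0.12 N m, 3 N at 40 mm from the pivot) and stays where it is left.
- lever_tip (a point): Tip of the lever's nose, 60 mm from the pivot, 68 mm above the bench; x points outwards along the lever, z up. The lever: a round hub 40 mm wide on the pivot and one arm, 13 mm wide with straight upright sides out to 53 mm from the pivot, then a 7 mm wide nose. The arm spans heights 60 to 77 mm, with 10 mm of air between it and the box's top.
- load_plug (a point): Where the dummy load is screwed onto its socket: on the load's axis, 27 mm above the bench, 10 mm behind the box's back face; x points away from the box along the load. The load is a black ribbed cylinder lying behind the box, 44 mm thick, 76 mm long. The lever is right when it points at this spot.
- desk_mic: Desk microphone, loose, about 1 kg: grey foot 170 x 104 mm, 38 mm high in its rear part, 25 mm at most in front beside the bar; a stem stands 66 mm behind its middle, with the head up to 150 mm high. Origin: centre of its underside; x runs from its front (with the transmit bar) to its rear (with the stem), z up.
- talk_bar (a joint): Angle of the transmit bar, the black plate 56 mm long and 84 mm wide over the front part of the microphone's foot, hinged along its rear edge: 0 up, 0.14 rad fully down; it transmits from 0.09. A spring lifts it: pressed 40 mm from the hinge it takes 2.5 N at first and 5 N fully down.
- bar_top (a point): The place to press: top of the transmit bar on its middle line, 40 mm from its hinge and 57 mm in front of the microphone's origin; 34 mm above the bench when up, 5.6 mm lower when fully down.
- tee: Small silvery T-shaped adaptor, 30 x 35 x 14 mm, loose on the bench; to be left alone. Origin: centre of its underside.
- spare_plug: Slim silvery plug, 14 x 65 x 16 mm, loose on the bench; to be left alone. Origin: centre of its underside.
- driver: Screwdriver with blue handle, 150 mm long, 19 mm thick, loose on the bench; to be left alone. Origin: centre of its underside.
Not all that is in view belongs to the job. What is shaped like the part that bears load_plug but pink is not meant.

How it is judged:
On the way:
1. the lever stands at the dummy load's socket while the transmit bar is up (y of load_plug in the frame of lever_tip between -0.008 and 0.008 m and x of load_plug in the frame of lever_tip above 0 m and value of joint talk_bar below 0.03 rad), for 0.3 s.
At the end, for the whole second after the job is handed in: The lever points at the dummy load (load_plug within 8 mm of the lever's middle line, ahead of its tip), the fingers hold the transmit bar down past 0.09 rad (over 0.5 N on the microphone), and the microphone rests upright on the bench (raised under 6 mm, tilted under 0.08 rad) (y of load_plug in the frame of lever_tip between -0.008 and 0.008 m and x of load_plug in the frame of lever_tip above 0 m and value of joint talk_bar above 0.09 rad and contact force between the fingers and desk_mic above 0.5 N and height (world z) of desk_mic below 0.006 m and angle between desk_mic's own z axis and vertical below 0.08 rad and linear speed of desk_mic below 0.02 m/s); the arm keeps its last pose, push and grip.
It fails at once if the selector or its lever is gripped or forced (over 25 N from the fingers) (contact force between the fingers and selector above 25 N).
It fails at once if the microphone or its bar is gripped or forced (over 35 N from the fingers) (contact force between the fingers and desk_mic above 35 N).
It fails at once if the transmit bar is pressed (past 0.06 rad) while the lever does not point at the dummy load (8 mm) (value of joint talk_bar above 0.06 rad and not (y of load_plug in the frame of lever_tip between -0.008 and 0.008 m and x of load_plug in the frame of lever_tip above 0 m)).
It fails at once if the microphone is lifted by more than 12 mm, tilted by more than 0.15 rad or shoved by more than 30 mm (height (world z) of desk_mic above 0.012 m or angle between desk_mic's own z axis and vertical above 0.15 rad or distance of desk_mic from where it was at the start of the episode above 0.03 m).
It fails at once if a small thing lying about (tee adaptor, slim plug, screwdriver) is moved by more than 20 mm (distance of any of tee, spare_plug, driver from where it was at the start of the episode above 0.02 m).
It also fails if it takes over 48 s, if anything falls off the work surface, if the arm or the gripper's body presses on something with over 40 N, if the wrist force passes 120 N, or if a joint passes its speed limit or range.

## Working session

There is one attempt and no reset: what is moved stays moved. The work goes in short steps, Python scripts to look and compute and a tool call to move; the robot and the scene stay as the last step left them, time stands still between calls to the robot, and variables do not carry over. Pictures are saved under pics/ and viewed, at most 10 in all, crops included, and the job is handed in when it is done.

Besides the shell and the picture viewer there is one more tool, called after "Request:" as a command line: name --argument value ..., lists and objects as JSON in quotes. step_arm: Moves the arm, as the interface text tells. Its arguments: {"type":"object","properties":{"increments":{"type":"array"},"newtons":{"type":"number"}},"required":["increments"]}

```bash
mkdir -p pics; python3 - <<'E'
from plant import env, optics
import cv2,numpy as np
for n in("scene","top"):
    im=optics.snapshot(n); cv2.imwrite(f"pics/{n}0.png",im[:,:,::-1])
    c=optics.camera_info(n); print(n,np.round(c["intrinsics"],1).tolist(),np.round(c["R"],3).tolist(),np.round(c["t"],3).tolist())
s=env.read_state();print(s["t"],s["position"],s["tool_rot"],s["force"])
E
```

```text
scene [[457.0, 0.0, 251.8], [0.0, 457.0, 188.1], [0.0, 0.0, 1.0]] [[-0.825, -0.564, 0.014], [-0.273, 0.377, -0.885], [0.494, -0.734, -0.465]] [0.533, 0.132, 0.937]
top [[478.4, 0.0, 254.0], [0.0, 478.4, 186.8], [0.0, 0.0, 1.0]] [[-0.063, -0.998, -0.004], [-0.976, 0.063, -0.209], [0.209, -0.009, -0.978]] [0.174, 0.534, 0.968]
0.1 [ 0.14285791 -0.53088591  0.23821818] [-6.13346292e-04  9.91380592e-01  1.31011999e-01  3.27423898e-05] [-1.21976569 -0.29286363 -0.25129954]
```

View pics/scene0.png

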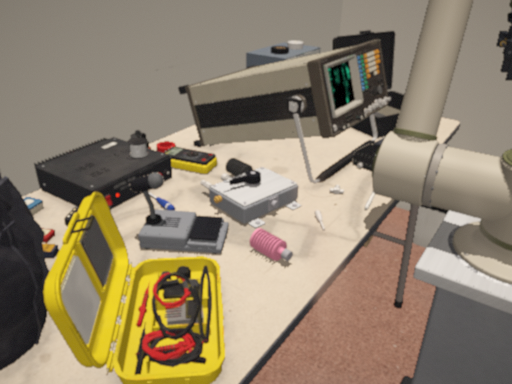

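View pics/top0.png

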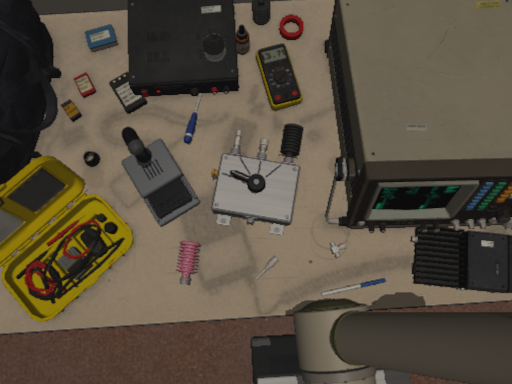

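The top view shows the selector with its pivot near (256,183) and the lever pointing left to about (231,174). The black load is on the right socket, near (291,140). The mic bar is near (172,198), and the pink decoy at (188,260) is to be ignored. I'll zoom in on the selector and mic.

```bash
cat > h.py <<'E'
import cv2,numpy as np
from plant import env,optics
def ray(n,px):
    c=optics.camera_info(n);K,R,t=map(np.array,(c["intrinsics"],c["R"],c["t"]))
    return -R.T@t, R.T@np.linalg.inv(K)@np.array([px[0],px[1],1.])
def at(n,px,z):
    o,d=ray(n,px); return (o+d*(z-o[2])/d[2])
def proj(n,P):
    c=optics.camera_info(n);K,R,t=map(np.array,(c["intrinsics"],c["R"],c["t"]))
    q=K@(R@np.array(P)+t); return q[:2]/q[2]
E
python3 - <<'E'
from h import *
im=cv2.imread("pics/top0.png")
c=im[110:250,110:310]; cv2.imwrite("pics/crop1.png",cv2.resize(c,None,fx=4,fy=4,interpolation=cv2.INTER_CUBIC))
E
```

```text
(no output)
```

View pics/crop1.png

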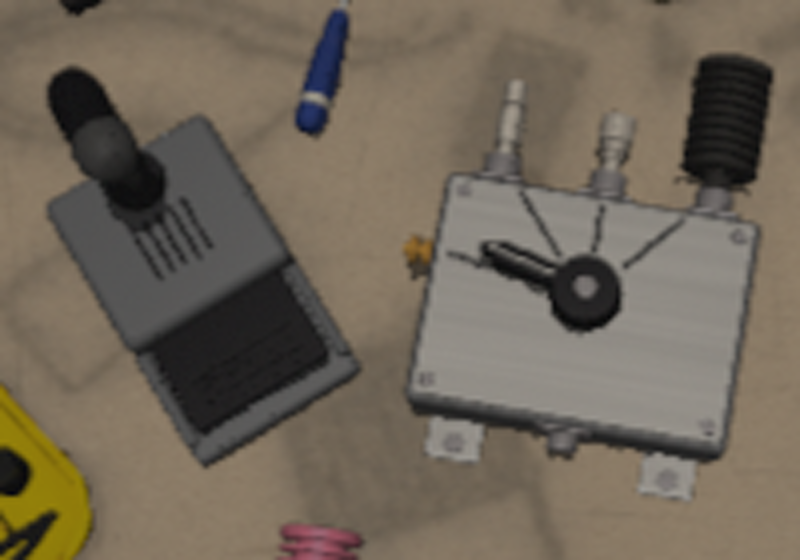

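Crop scale is 4x, offset (110,110). The plate corners are at (449,174), (757,228), (722,447) and (410,395), the hub at (587,290), and the lever nose at (485,247). The bar's corners are at (152,350), (290,270), (330,357) and (200,432), and the load runs along (714,185)-(735,60).

```bash
python3 - <<'E'
from h import *
A=lambda p,z:at("top",(p[0]/4+109.6,p[1]/4+109.6),z)
T=dict(TL=(449,174),TR=(757,228),BR=(722,447),BL=(410,395))
C={k:A(v,.05) for k,v in T.items()}
for k in C:print(k,C[k].round(4))
n=np.linalg.norm
print("sizes",n(C["TL"]-C["TR"]),n(C["BL"]-C["BR"]),n(C["TL"]-C["BL"]),n(C["TR"]-C["BR"]))
y=C["TL"]+C["BL"]-C["TR"]-C["BR"];y=y/n(y);print("yaw from y",np.arctan2(-y[0],y[1]))
x=C["TL"]+C["TR"]-C["BL"]-C["BR"];print("yaw from x",np.arctan2(x[1],x[0]))
yaw=np.arctan2(-y[0],y[1]);X=np.array([np.cos(yaw),np.sin(yaw),0])
ctr=sum(C.values())/4; piv=ctr+X*.005;print("pivot from box",piv)
hub=A((587,287),.077);print("pivot from hub",hub)
nose=A((485,247),.072);d=nose-hub;print("nose",nose,n(d[:2]),"ang",np.arctan2(d[1],d[0])-yaw)
Y=np.array([-X[1],X[0],0])
lp=piv+X*.07-Y*.06;lp[2]=.027;print("load_plug",lp,((proj("top",lp)-109.6)*4))
lt=piv+X*.1-Y*.06;lt[2]=.049;print("load top",((proj("top",lt)-109.6)*4))
# mic
B=[A(p,z) for p,z in [((152,350),.034),((290,270),.034),((330,357),.034),((200,432),.034)]]
for b in B:print("bar",b.round(4))
print([round(n(B[i]-B[(i+1)%4]),4) for i in range(4)])
F=[A((207,465),.02),A((358,368),.02)];R=[A((50,210),.038),A((200,116),.038),A((292,262),.038),A((137,352),.038)]
for f in F+R:print("foot",f.round(4))
print("foot w",n(F[0]-F[1]),n(R[0]-R[1]),n(R[2]-R[3]))
print("scene proj piv",proj("scene",[piv[0],piv[1],.077]))
print("driver",A((318,130),.01))
E
```

```text
TL [0.6255 0.2054 0.05  ]
TR [0.5842 0.0397 0.05  ]
BR [0.4659 0.0682 0.05  ]
BL [0.5044 0.2322 0.05  ]
sizes 0.1707849477335951 0.1685535397807423 0.12404858067444303 0.12175578052091784
yaw from y -0.23737645277923497
yaw from x -0.22692932521133344
pivot from box [0.54985276 0.13519494 0.05      ]
pivot from hub [0.55125946 0.13447765 0.077     ]
nose [0.57760248 0.187076   0.072     ] 0.05882636677904385 ang 1.343858421641127
load_plug [0.60378063 0.0604167  0.027     ] [713.41979566 206.75223438]
load top [724.68649566 144.32025049]
bar [0.541 0.373 0.034]
bar [0.581  0.2964 0.034 ]
bar [0.5309 0.2762 0.034 ]
bar [0.4942 0.3478 0.034 ]
[np.float64(0.0864), np.float64(0.054), np.float64(0.0806), np.float64(0.0532)]
foot [0.478  0.3471 0.02  ]
foot [0.5265 0.2627 0.02  ]
foot [0.6226 0.4271 0.038 ]
foot [0.6715 0.3431 0.038 ]
foot [0.5845 0.2946 0.038 ]
foot [0.5396 0.3803 0.038 ]
foot w 0.09739727387923923 0.09717665627320322 0.09677245042861189
scene proj piv [253.66543763 173.17666066]
driver [0.66816366 0.28119098 0.01      ]
```

```bash
python3 - <<'E'
from h import *
def tri(a,b):
    o1,d1=ray("top",a);o2,d2=ray("scene",b)
    s=np.linalg.lstsq(np.c_[d1,-d2],o2-o1,rcond=None)[0]
    p,q=o1+d1*s[0],o2+d2*s[1];return ((p+q)/2).round(3),np.linalg.norm(p-q).round(4)
print("hub",tri((256.2,182),(254,175)))
print("analyzer top-left",tri((374,165),(313,65)))
print("analyzer bot-left",tri((350,225),(326,135)))
print("thin stand",tri((340,168),(297,103)))
print("heatsink z=.05",at("top",(415,290),.08),at("top",(415,230),.08))
print("mic head",tri((136,147),(150,181)))
print("mic stem base",tri((146,157),(155,217)))
E
```

```text
hub (array([0.55 , 0.134, 0.072]), np.float64(0.0016))
analyzer top-left (array([ 0.515, -0.057,  0.3  ]), np.float64(0.0031))
analyzer bot-left (array([ 0.445, -0.036,  0.143]), np.float64(0.0138))
thin stand (array([ 0.533, -0.019,  0.212]), np.float64(0.0064))
heatsink z=.05 [ 0.30819578 -0.16745654  0.08      ] [ 0.42766673 -0.18349697  0.08      ]
mic head (array([0.631, 0.377, 0.13 ]), np.float64(0.0102))
mic stem base (array([0.632, 0.375, 0.045]), np.float64(0.0065))
```

Request:
step_arm --increments '[[[0, 0, -0.108, 0, 0, 0, 0], [0, 0, -0.108, 0, 0, 0, 0], [0, 0, -0.108, 0, 0, 0, 0], [0, 0, -0.108, 0, 0, 0, 0], [0, 0, -0.108, 0, 0, 0, 0], [0, 0, 0, 0.17, -0.005, -0.04, 0], [0, 0, 0, 0.17, -0.005, -0.04, 0], [0, 0, 0, 0.17, -0.005, -0.04, 0], [0, 0, 0, 0.17, -0.005, -0.04, 0], [0, 0, 0, 0.17, -0.005, -0.04, 0], [0, 0, 0, 0.17, -0.005, -0.04, 0], [0, 0, 0, 0, 0, 0, 0]]]'

```text
t: 1.6
position: [0.25, -0.2975, 0.2995]
tool_rot: [0.001, 0.849, 0.529, -0.0]
force: [0.6, 0.1, 0.5]
opening: 0.0003
grip_force: 0.0
```

Request:
step_arm --increments '[[[0, 0, 0, 0.176, -0.03, 0, 0], [0, 0, 0, 0.176, -0.03, 0, 0], [0, 0, 0, 0.176, -0.03, 0, 0], [0, 0, 0, 0.176, -0.03, 0, 0], [0, 0, 0, 0.176, -0.03, 0, 0], [0, 0, 0, 0.176, -0.03, 0, 0], [0, 0, 0, 0.176, -0.03, 0, 0], [0, 0, 0, 0, 0, 0, 0]]]'

```text
t: 2.6
position: [0.3393, 0.0016, 0.2984]
tool_rot: [-0.0, 0.848, 0.529, -0.0]
force: [0.4, -1.0, -0.0]
opening: 0.0003
grip_force: 0.0
```

Request:
step_arm --increments '[[[0, 0, 0, 0.176, 0.054, 0, 0], [0, 0, 0, 0.176, 0.054, 0, 0], [0, 0, 0, 0.176, 0.054, 0, 0], [0, 0, 0, 0.176, 0.054, 0, 0], [0, 0, 0, 0.176, 0.054, 0, 0], [0, 0, 0, 0.176, 0.054, 0, 0], [0, 0, 0, 0, 0, 0, 0]]]'

```text
t: 3.48
position: [0.5307, 0.2003, 0.2968]
tool_rot: [-0.0, 0.85, 0.527, -0.001]
force: [-0.7, -0.4, -1.2]
opening: 0.0003
grip_force: 0.0
```

```bash
python3 - <<'E'
from h import *
a=optics.snapshot("scene")[:,:,::-1];b=optics.snapshot("wrist")[:,:,::-1];
a=cv2.resize(a,(400,300));b=cv2.resize(b,(400,300));cv2.imwrite("pics/c2.png",np.hstack([a,b]))
s=env.read_state();print(s["position"],s["joint_positions"])
E
```

```text
[0.52907923 0.19913137 0.29793242] [ 1.50816857e-01  3.75637078e-01  1.13506065e+00 -4.84585101e-04
  1.63251169e+00  6.11706829e-01]
```

View pics/c2.png

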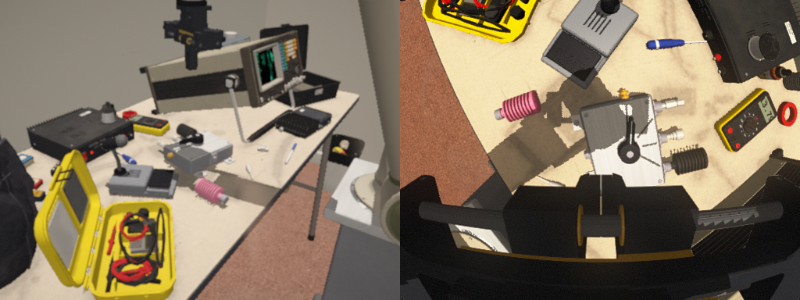

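Request:
step_arm --increments '[[[0, 0, 0, -0.027, 0.008, 0.15, 0], [0, 0, 0, 0, 0, 0.16, 0], [0, 0, 0, 0, 0, 0.16, 0], [0, 0, 0, 0, 0, 0.16, 0], [0, 0, 0, 0, 0, 0.16, 0], [0, 0, 0, 0, 0, 0.1, 0], [0, 0, 0, 0, 0, 0.036, 0], [0, 0, 0, 0, 0, 0, 0]]]'

```text
t: 4.58
position: [0.5276, 0.1929, 0.0678]
tool_rot: [0.0, 0.85, 0.527, 0.0]
force: [-0.6, -0.0, 0.7]
opening: 0.0003
grip_force: 0.0
```

Request:
step_arm --increments '[[[0, 0, 0, 0, 0.03, 0, 0], [0, 0, 0, 0, 0.02, 0, 0], [0, 0, 0, 0, 0, 0, 0]]]'

```text
t: 4.95
position: [0.5393, 0.188, 0.0677]
tool_rot: [0.0, 0.85, 0.527, 0.0]
force: [-0.8, 0.3, 0.4]
opening: 0.0005
grip_force: 0.0
```

Request:
step_arm --increments '[[[0, 0, 0, 0, 0.016, 0, 0], [0, 0, 0, 0, 0, 0, 0]]]'

```text
t: 5.2
position: [0.5425, 0.1864, 0.0673]
tool_rot: [0.0, 0.85, 0.527, 0.0]
force: [-0.5, 0.1, -0.0]
opening: 0.0004
grip_force: 0.0
```

Request:
step_arm --increments '[[[0, 0, 0, 0, 0.016, 0, 0], [0, 0, 0, 0, 0, 0, 0]]]'

```text
t: 5.45
position: [0.5461, 0.1846, 0.0672]
tool_rot: [0.0, 0.85, 0.527, 0.0]
force: [-0.1, -0.7, 0.0]
opening: 0.0005
grip_force: 0.0
```

Request:
step_arm --increments '[[[0, 0, 0, 0, 0.016, 0, 0], [0, 0, 0, 0, 0, 0, 0]]]'

```text
t: 5.7
position: [0.5497, 0.1828, 0.0672]
tool_rot: [0.0, 0.85, 0.527, 0.0]
force: [-1.3, -0.3, -0.6]
opening: 0.0004
grip_force: 0.0
```

Request:
step_arm --increments '[[[0, 0, 0, 0, 0.016, 0, 0], [0, 0, 0, 0, 0, 0, 0]]]'

```text
t: 5.95
position: [0.553, 0.1812, 0.0672]
tool_rot: [-0.0, 0.85, 0.527, -0.0]
force: [-1.3, 0.4, 0.6]
opening: 0.0007
grip_force: 0.7
```

Request:
step_arm --increments '[[[0, 0, 0, 0, 0.016, 0, 0], [0, 0, 0, 0, 0, 0, 0]]]'

```text
t: 6.2
position: [0.5567, 0.1795, 0.0672]
tool_rot: [-0.0, 0.85, 0.527, 0.0]
force: [-1.7, 3.9, 1.1]
opening: 0.0006
grip_force: 1.7
```

```bash
python3 - <<'E'
from h import *
a=optics.snapshot("wrist")[:,:,::-1];cv2.imwrite("pics/w3.png",cv2.resize(a,(768,576)))
E
```

```text
(no output)
```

View pics/w3.png

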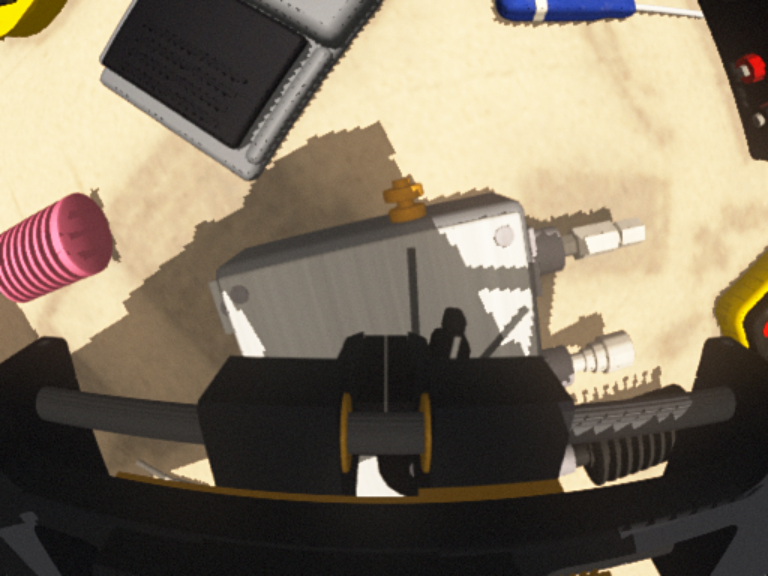

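The closed fingertip touches the lever: the nose is at (455,315), just right of the fingers at (390,345), with about 4 N of force. Next I sweep the lever about the pivot.

Request:
step_arm --increments '[[[0, 0, 0.0955, 0.006, 0.026, 0, 0], [0, 0, 0.0955, 0.006, 0.026, 0, 0], [0, 0, 0.0955, 0.006, 0.026, 0, 0]]]'

```text
t: 6.62
position: [0.5756, 0.1726, 0.0673]
tool_rot: [-0.0, 0.947, 0.322, 0.001]
force: [0.9, 6.6, -1.3]
opening: 0.0003
grip_force: 2.5
```

Request:
step_arm --increments '[[[0, 0, 0.0955, 0.006, 0.026, 0, 0], [0, 0, 0.0955, 0.006, 0.026, 0, 0], [0, 0, 0.0955, 0.006, 0.026, 0, 0], [0, 0, 0.0955, 0.006, 0.026, 0, 0]]]'

```text
t: 7.12
position: [0.5926, 0.1514, 0.0675]
tool_rot: [-0.0, 1.0, 0.028, 0.002]
force: [4.0, 4.9, -2.0]
opening: 0.0002
grip_force: 2.4
```

Request:
step_arm --increments '[[[0, 0, 0.0955, 0.006, 0.026, 0, 0], [0, 0, 0.0955, 0.006, 0.026, 0, 0], [0, 0, 0.0955, 0.006, 0.026, 0, 0], [0, 0, 0.0955, 0.006, 0.026, 0, 0], [0, 0, 0, 0, 0, 0, 0]]]'

```text
t: 7.75
position: [0.594, 0.1243, 0.0675]
tool_rot: [-0.0, 0.964, -0.266, 0.001]
force: [3.8, 1.2, 1.0]
opening: 0.0006
grip_force: 1.4
```

```bash
python3 - <<'E'
from h import *
s=env.read_state();print(s["position"],s["tool_rot"],s["joint_positions"])
a=optics.snapshot("top")[110:250,200:340,::-1];a=cv2.resize(a,None,fx=4,fy=4,interpolation=cv2.INTER_CUBIC)
b=optics.snapshot("wrist")[:,:,::-1][120:360,200:500];cv2.imwrite("pics/v4.png",a);cv2.imwrite("pics/w4.png",b)
E
```

```text
[0.59396479 0.12430191 0.06752518] [-1.17335049e-04  9.63962939e-01 -2.66032996e-01  1.37262175e-03] [ 1.16632708e-02  6.41466586e-01  1.37016196e+00 -5.93053538e-04
  1.12726149e+00  2.12126465e+00]
```

View pics/v4.png

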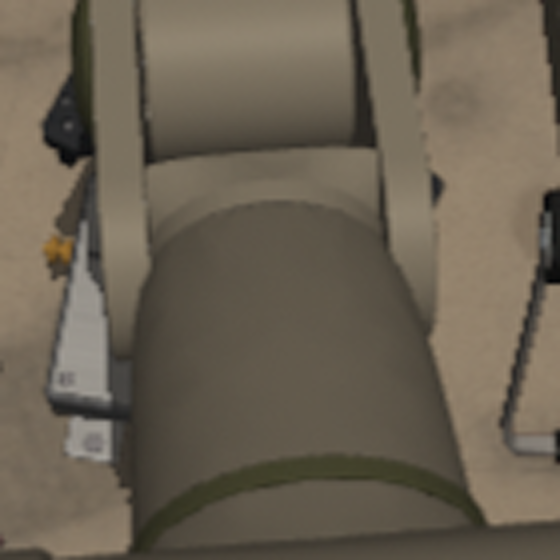

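The top view is blocked by the arm, so I'll check with the wrist picture.

```bash
python3 -c "
import cv2;a=cv2.imread('pics/w4.png');cv2.imwrite('pics/w4b.png',cv2.resize(a,None,fx=2.5,fy=2.5,interpolation=cv2.INTER_CUBIC))"
```

```text
(no output)
```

View pics/w4b.png

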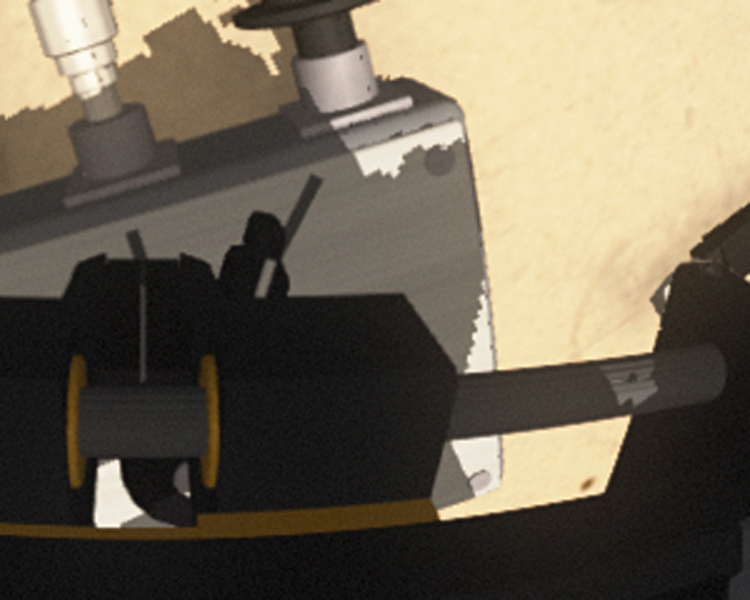

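The nose tip is near (262,218) in the crop, the line to the load socket ends at (317,180), and the hub shows at (160,490). The lever is short of the load line, so I'll measure the angle with a fisheye ray.

```bash
cat >> h.py <<'E'
def fat(px,z):
    c=optics.camera_info("wrist");K,R,t=map(np.array,(c["intrinsics"],c["R"],c["t"]))
    v=(np.array(px)-K[:2,2])/K[0,0];r=np.hypot(*v)
    d=R.T@np.r_[np.sin(r)*v/r,np.cos(r)];o=-R.T@t
    return o+d*(z-o[2])/d[2]
E
python3 - <<'E'
from h import *
W=lambda p,z:fat((200+p[0]/2.5-.3,120+p[1]/2.5-.3),z)
P=np.array([.5503,.1345])
for n,p,z in [("nose",(262,220),.074),("nosetop",(263,228),.077),("line end",(317,180),.05),("corner",(462,100),.05),("plug collar",(335,85),.027),("mid line end",(133,235),.05)]:
    q=W(p,z);d=q[:2]-P;print(n,q.round(4),np.hypot(*d).round(4),"sel angle",(np.arctan2(d[1],d[0])+.232).round(3))
E
```

```text
nose [0.5981 0.0947 0.074 ] 0.0622 sel angle -0.462
nosetop [0.5977 0.0952 0.077 ] 0.0616 sel angle -0.459
line end [0.5904 0.0797 0.05  ] 0.0679 sel angle -0.707
corner [0.5895 0.0393 0.05  ] 0.103 sel angle -0.948
plug collar [0.6019 0.0623 0.027 ] 0.0888 sel angle -0.718
mid line end [0.6008 0.1238 0.05  ] 0.0517 sel angle 0.023
```

Request:
step_arm --increments '[[[0, 0, 0.0796, 0.0055, 0.022, 0, 0], [0, 0, 0.0796, 0.0055, 0.022, 0, 0], [0, 0, 0, 0, 0, 0, 0]]]'

```text
t: 8.22
position: [0.5893, 0.1142, 0.0676]
tool_rot: [-0.0, 0.924, -0.383, 0.001]
force: [4.0, 0.7, 1.4]
opening: 0.0002
grip_force: 1.6
```

```bash
python3 - <<'E'
from h import *
b=optics.snapshot("wrist")[:,:,::-1][120:360,200:500];cv2.imwrite("pics/w5.png",cv2.resize(b,None,fx=2.5,fy=2.5,interpolation=cv2.INTER_CUBIC))
E
```

```text
(no output)
```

View pics/w5.png

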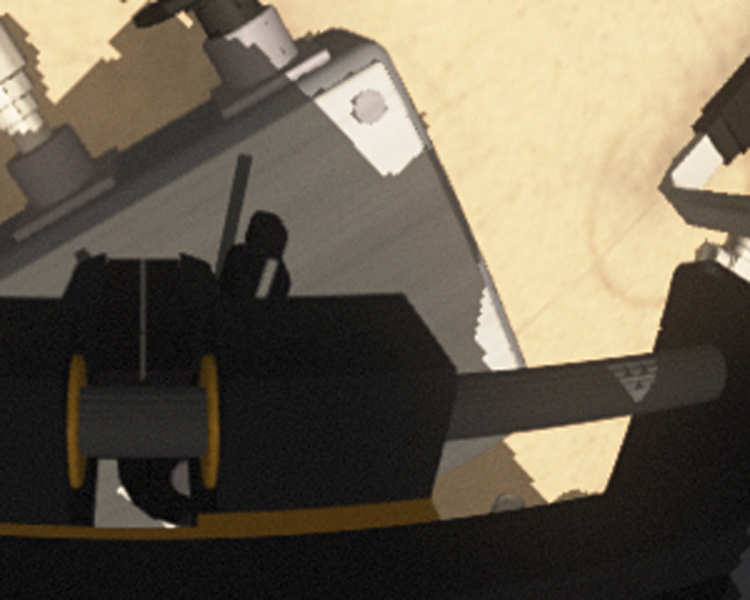

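The nose is at (265,220) and the load line's end at (243,158). Lever parallax matters here, so I'll compute the angle.

```bash
python3 - <<'E'
from h import *
W=lambda p,z:fat((200+p[0]/2.5-.3,120+p[1]/2.5-.3),z)
P=np.array([.5503,.1345])
for n,p,z in [("nose",(264,220),.074),("nosetop",(265,228),.077),("line end",(243,157),.05),("plug collar",(262,50),.027)]:
    q=W(p,z);d=q[:2]-P;print(n,q.round(4),np.hypot(*d).round(4),"sel angle",(np.arctan2(d[1],d[0])+.232).round(3))
E
```

```text
nose [0.5858 0.0837 0.074 ] 0.0619 sel angle -0.729
nosetop [0.5855 0.0843 0.077 ] 0.0613 sel angle -0.727
line end [0.5914 0.0801 0.05  ] 0.0682 sel angle -0.691
plug collar [0.6018 0.0594 0.027 ] 0.091 sel angle -0.737
```

Request:
step_arm --increments '[[[0, 0, 0, 0, -0.03, 0, 0], [0, 0, 0, 0, -0.04, 0, 0], [0, 0, 0, 0, 0, -0.1, 0], [0, 0, 0, 0, 0, -0.18, 0], [0, 0, 0, 0, 0, -0.18, 0], [0, 0, 0, 0, 0, -0.18, 0]]]'

```text
t: 9.02
position: [0.6011, 0.1272, 0.2285]
tool_rot: [0.0, 0.923, -0.384, -0.001]
force: [-0.3, 0.3, -0.7]
opening: 0.0005
grip_force: 0.0
```

Request:
step_arm --increments '[[[0, 0, -0.102, 0, 0, 0, 0], [0, 0, -0.102, 0, 0, 0, 0], [0, 0, -0.102, 0, 0, 0, 0], [0, 0, -0.102, 0, 0, 0, 0], [0, 0, -0.102, 0, 0, 0, 0], [0, 0, -0.102, 0, 0, 0, 0], [0, 0, -0.102, 0, 0, 0, 0], [0, 0, -0.102, 0, 0, 0, 0], [0, 0, 0, 0, 0, 0, 0]]]'

```text
t: 10.15
position: [0.6013, 0.1272, 0.227]
tool_rot: [-0.0, 0.97, 0.244, -0.0]
force: [0.6, -0.3, -0.8]
opening: 0.0003
grip_force: 0.0
```

Request:
step_arm --increments '[[[0, 0, 0, 0.019, -0.162, 0, 0], [0, 0, 0, 0.019, -0.162, 0, 0], [0, 0, 0, 0.019, -0.162, 0, 0], [0, 0, 0, 0.019, -0.162, 0, 0], [0, 0, 0, 0.019, -0.162, 0, 0], [0, 0, 0, 0, 0, 0, 0]]]'

```text
t: 10.9
position: [0.5252, 0.3187, 0.2271]
tool_rot: [-0.0, 0.97, 0.244, -0.0]
force: [-0.2, -1.4, 0.5]
opening: 0.0005
grip_force: 0.0
```

```bash
python3 - <<'E'
from h import *
a=optics.snapshot("top")[110:250,200:320,::-1];a=cv2.resize(a,(480,560),interpolation=cv2.INTER_CUBIC)
b=optics.snapshot("wrist")[:,:,::-1];cv2.imwrite("pics/w6.png",b);b=cv2.resize(b[50:330,200:360],(320,560))
cv2.imwrite("pics/v6.png",np.hstack([a,b]))
E
```

```text
(no output)
```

View pics/v6.png

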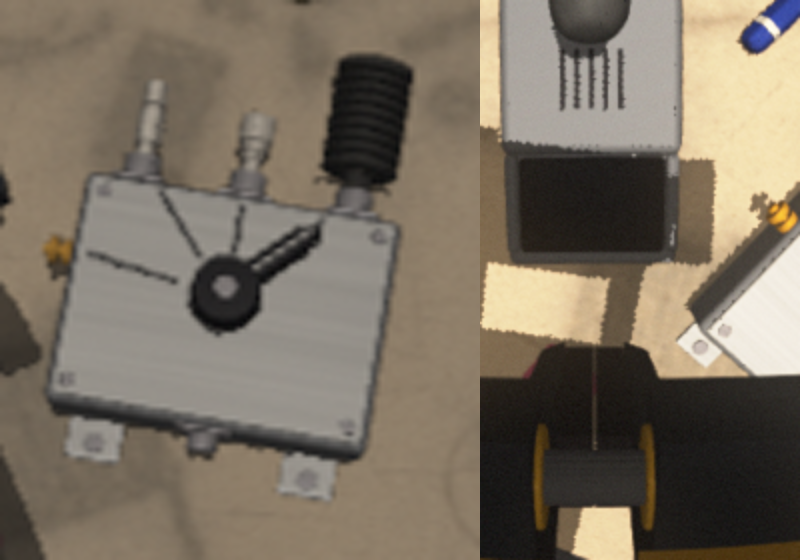

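The left panel shows the lever nose at (320,229), aimed at the load socket. The right panel shows the bar corners at (517,158), (666,157), (667,248) and (520,252).

```bash
python3 - <<'E'
from h import *
A=lambda p,z:at("top",(p[0]/4+199.6,p[1]/4+109.6),z)
h=A((227,287),.077);n=A((319,230),.075);d=n-h
print("hub",h,"sel ang",np.arctan2(d[1],d[0])+.232,np.hypot(*d[:2]))
e=A((352,212),.027);d2=e-h;print("collar",e,np.arctan2(d2[1],d2[0])+.232)
B=[fat((200+(c-480)/2-.25,50+r/2-.25),.034) for c,r in[(517,158),(666,157),(667,248),(520,252)]]
for b in B:print(b.round(4))
hm=(B[0]+B[1])/2;fm=(B[2]+B[3])/2;v=fm-hm;L=np.linalg.norm(v)
print(L,np.linalg.norm(B[0]-B[1]),"yaw",np.arctan2(-v[1],-v[0]),"press",hm+v/L*.04)
E
```

```text
hub [0.55125946 0.13447765 0.077     ] sel ang -0.8306542614463412 0.05805348820209577
collar [0.60081492 0.06144234 0.027     ] -0.7426366209350219
[0.5424 0.3761 0.034 ]
[0.5832 0.3013 0.034 ]
[0.5368 0.2742 0.034 ]
[0.4936 0.3495 0.034 ]
0.05463423478779306 0.08519976770258571 yaw 0.5128697035060836 press [0.52795651 0.31905984 0.034     ]
```

```bash
cat > lev.py <<'E'
from h import *
P=np.array([.5505,.1345]);yaw=-.232
def samp(g,a,r,s,z):
    c,q=np.cos(a+yaw),np.sin(a+yaw)
    p=np.array([proj("top",[P[0]+r*c-s*q,P[1]+r*q+s*c,z]) for r,s in zip(r,s)],np.float32)
    return cv2.remap(g,p[None,:,0],p[None,:,1],cv2.INTER_LINEAR)[0]
g0=cv2.imread("pics/top0.png",0).astype(np.float32)
g=cv2.cvtColor(optics.snapshot("top"),cv2.COLOR_RGB2GRAY).astype(np.float32);cv2.imwrite("pics/top7.png",g)
S=np.arange(-16,16.1,.5)/1e3
def prof(g,a,r,z):return samp(g,a,np.full(len(S),r),S,z)
print("plate line in first picture, centre offset (mm) by radius")
def cen(g,a,rs,z):
    out=[]
    for r in rs:
        p=prof(g,a,r,z);w=np.clip(np.median(p)-p-15,0,None);w[abs(S)>.008]=0
        out.append((round(r*1e3),round(float((w*S).sum()/max(w.sum(),1e-6)*1e3),2)))
    return out
print(cen(g0,-.709,np.arange(.034,.062,.004),.05)); print(cen(g0,0.,np.arange(.034,.05,.004),.05)); print(cen(g0,.709,np.arange(.034,.062,.004),.05))
for nm,G,a in (("now",g,-.709),("parked",g0,1.4)):
    print(nm,"ccw edge / cw edge offsets (mm), z=.077")
    for r in np.arange(.024,.058,.004):
        p=prof(G,a,r,.077);i=np.where(p<75)[0]
        print(round(r*1e3),S[i[-1]]*1e3 if len(i) else None,S[i[0]]*1e3 if len(i) else None,end=" | ")
    print()
    print(prof(G,a,.036,.077)[::2].astype(int),prof(G,a,.048,.077)[::2].astype(int))
E
python3 lev.py
```

```text
plate line in first picture, centre offset (mm) by radius
[(34, 0.95), (38, 0.74), (42, 0.98), (46, 1.33), (50, 0.68), (54, 0.89), (58, 0.98)]
[(34, 0.34), (38, 0.4), (42, 1.09), (46, 1.16)]
[(34, 0.44), (38, 0.27), (42, 0.38), (46, 0.48), (50, 0.13), (54, 0.13), (58, 0.37)]
now ccw edge / cw edge offsets (mm), z=.077
24 3.5 -10.5 | 28 3.5 -11.0 | 32 3.0 -11.0 | 36 2.5 -11.5 | 40 2.0 -12.5 | 44 1.5 -12.5 | 48 1.5 -11.5 | 52 -1.5 -11.5 | 56 -4.0 -9.5 | 
[145 141 135 113  78  43  30  22  23  30  39  52  70  92  97  76  46  41
  58  82 105 128 142 143 144 144 144 145 145 144 143 142 141] [143 140 134 118  91  59  30  26  28  33  52  70  86  87  78  61  55  63
  83 107 126 136 139 139 139 139 140 140 140 139 136 134 131]
parked ccw edge / cw edge offsets (mm), z=.077
24 9.5 -7.0 | 28 9.0 -7.5 | 32 7.5 -8.0 | 36 7.0 -8.5 | 40 8.5 -8.0 | 44 7.5 -8.5 | 48 7.0 -9.0 | 52 6.0 -3.0 | 56 6.5 -3.5 | 
[140 140 140 140 140 126 107  85  57  40  56  79  87  89  77  58  42  33
  25  20  16  22  31  57  95 125 131 137 138 138 138 140 141] [139 140 140 140 135 116  95  68  41  45  67  84  83  78  60  42  32  24
  19  16  14  21  32  65  98 120 132 139 138 138 138 138 139][ WARN:0@1.338] global loadsave.cpp:1063 imwrite_ Unsupported depth image for selected encoder is fallbacked to CV_8U.
```

The two lever measurements disagree (about -0.73 and -0.80), so I'll take a clean wrist view of the selector before pressing.

Request:
step_arm --increments '[[[0, 0, 0, -0.139, 0.115, 0, 0], [0, 0, 0, -0.139, 0.115, 0, 0], [0, 0, 0, -0.139, 0.115, 0, 0], [0, 0, 0, -0.139, 0.115, 0, 0], [0, 0, 0, -0.139, 0.115, 0, 0], [0, 0, 0, 0, 0, 0, 0], [0, 0, 0, 0, 0, 0, 0]]]'

```text
t: 11.92
position: [0.4418, 0.1071, 0.2275]
tool_rot: [-0.0, 0.97, 0.243, 0.0]
force: [0.1, -0.6, 0.1]
opening: 0.0002
grip_force: 0.0
```

```bash
python3 - <<'E'
from h import *
c=optics.camera_info("wrist");K,R,t=map(np.array,(c["intrinsics"],c["R"],c["t"]));print("cam",-R.T@t)
b=optics.snapshot("wrist")[:,:,::-1];cv2.imwrite("pics/w8.png",b)
def fp(P):
    q=R@np.array(P)+t;th=np.arctan2(np.hypot(q[0],q[1]),q[2]);v=q[:2]/np.hypot(q[0],q[1]);return K[:2,2]+K[0,0]*th*v
print(fp([.5505,.1345,.077]),fp([.6038,.0604,.027]))
u=fp([.5505,.1345,.06]);x0,y0=int(u[0])-70,int(u[1])-80
x0=max(x0,0);y0=max(y0,0);print(x0,y0)
cv2.imwrite("pics/w8c.png",cv2.resize(b[y0:y0+140,x0:x0+160],None,fx=4,fy=4,interpolation=cv2.INTER_CUBIC))
E
```

```text
cam [0.50464346 0.14197528 0.37358566]
[285.59680108  66.37133313] [356.90027884  65.75047545]
214 0
```

View pics/w8c.png

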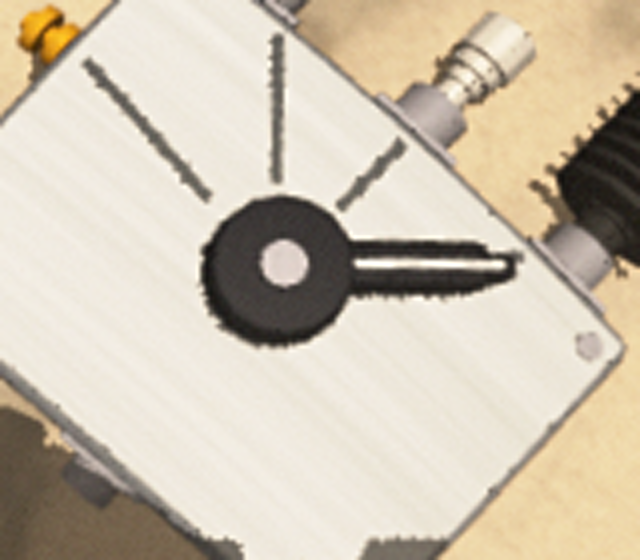

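A clear view: the pivot cap is at (285,262) and the stripe runs (355,264)-(505,264). The plate lines are at (277,35)-(277,182) and (403,140)-(340,208), and the load line's tail peeks out at (520,255).

```bash
python3 - <<'E'
from h import *
W=lambda p,z:fat((214+p[0]/4-.4,p[1]/4-.4),z)[:2]
def ang(a,b):d=b-a;return np.arctan2(d[1],d[0])
l=ang(W((277,182),.05),W((277,35),.05));m=ang(W((340,208),.05),W((403,140),.05));p=ang(W((210,200),.05),W((85,62),.05))
print("yaws",l-.709,m,p-1.4)
cap=W((285,262),.08);s0=W((355,264),.077);s1=W((505,264),.077);tip=W((515,265),.074)
print("cap",cap,"tip r",np.linalg.norm(tip-cap))
for y in(-.232,(l-.709+m)/2):print("lever angle stripe",ang(s0,s1)-y,"cap-stripe end",ang(cap,s1)-y,"cap-tip",ang(cap,tip)-y)
# intersection of left/mid line = pivot at z .05
a,b,c,d=W((277,182),.05),W((277,35),.05),W((340,208),.05),W((403,140),.05)
k=np.linalg.solve(np.c_[b-a,-(d-c)],c-a);pv=a+k[0]*(b-a);e=W((520,255),.05)
print("pivot lines",pv,"tail",e,np.linalg.norm(e-pv),ang(pv,e)+.232)
# load plug from selector model vs stripe line
for y in(-.232,(l-.709+m)/2):
    lp=cap+np.array([[np.cos(y),-np.sin(y)],[np.sin(y),np.cos(y)]])@[.07,-.06]
    A=ang(cap,s1);q=lp-cap;print("lp y in lever frame",-np.sin(A)*q[0]+np.cos(A)*q[1])
col=W((580,262),.032);q=col-cap;A=ang(cap,s1);print("collar",col,-np.sin(A)*q[0]+np.cos(A)*q[1])
E
```

```text
yaws -0.22252559010311646 -0.21370590288967756 -0.2099414185518944
cap [0.55071938 0.13639655] tip r 0.059633689768918974
lever angle stripe -0.787456460019293 cap-stripe end -0.7976129500699671 cap-tip -0.7946099407573817
lever angle stripe -0.801340713522896 cap-stripe end -0.8114972035735701 cap-tip -0.8084941942609847
pivot lines [0.55036438 0.13566093] tail [0.59104866 0.08092868] 0.0681969913288055 -0.6995758725759444
lp y in lever frame 0.008193342995441603
lp y in lever frame 0.009467512407121528
collar [0.60422179 0.06083712] 0.006932411892900128
```

The lever has overshot to about -0.80, so it needs to come back about 0.09 rad from the other side. First I'll check the clearance to the analyzer's thin handle.

```bash
python3 - <<'E'
from h import *
def tri(a,b):
    o1,d1=ray("top",a);o2,d2=ray("scene",b)
    s=np.linalg.lstsq(np.c_[d1,-d2],o2-o1,rcond=None)[0]
    p,q=o1+d1*s[0],o2+d2*s[1];return ((p+q)/2).round(3),np.linalg.norm(p-q).round(4)
print("rod bottom",tri((328,219),(316,180)),at("top",(328,219),0))
print("rod top",tri((340,160),(297,103)))
for z in(0,.05,.1,.15):print(z,at("top",(328,219),z).round(3))
# lever mask axis in the wrist picture
b=cv2.imread("pics/w8.png");print(b[66,285],b[66,310],b[60,330],b[66,320],b[68,312],b[62,312])
E
```

```text
rod bottom (array([ 0.465, -0.019,  0.022]), np.float64(0.0086)) [ 0.47245256 -0.02061199  0.        ]
rod top (array([ 0.542, -0.023,  0.211]), np.float64(0.0192))
0 [ 0.472 -0.021  0.   ]
0.05 [ 0.466 -0.013  0.05 ]
0.1 [ 0.459 -0.005  0.1  ]
0.15 [0.452 0.003 0.15 ]
[205 211 224] [237 248 254] [108 116 126] [209 225 235] [49 50 56] [44 47 51]
```

Request:
step_arm --increments '[[[0, 0, -0.111, 0, 0, 0, 0], [0, 0, -0.111, 0, 0, 0, 0], [0, 0, -0.111, 0, 0, 0, 0], [0, 0, -0.111, 0, 0, 0, 0], [0, 0, -0.111, 0, 0, 0, 0], [0, 0, -0.111, 0, 0, 0, 0], [0, 0, -0.111, 0, 0, 0, 0], [0, 0, -0.111, 0, 0, 0, 0], [0, 0, 0, -0.082, 0.117, 0, 0], [0, 0, 0, -0.082, 0.117, 0, 0], [0, 0, 0, -0.082, 0.117, 0, 0], [0, 0, 0, 0, 0, 0, 0]]]'

```text
t: 13.48
position: [0.5455, 0.0765, 0.2262]
tool_rot: [-0.0, 0.587, 0.81, -0.0]
force: [0.2, 0.4, -0.5]
opening: 0.0003
grip_force: 0.0
```

Request:
step_arm --increments '[[[0, 0, 0, 0, 0, 0.18, 0], [0, 0, 0, 0, 0, 0.18, 0], [0, 0, 0, 0, 0, 0.16, 0], [0, 0, 0, 0, 0, 0.116, 0], [0, 0, 0, 0, 0, 0, 0]]]'

```text
t: 14.1
position: [0.5424, 0.0773, 0.0669]
tool_rot: [-0.002, 0.586, 0.81, -0.001]
force: [0.6, -1.1, 0.3]
opening: 0.0007
grip_force: 0.0
```

Request:
step_arm --increments '[[[0, 0, 0, 0.004, 0.0186, 0, 0], [0, 0, 0, 0.004, 0.0186, 0, 0], [0, 0, 0, 0.004, 0.0186, 0, 0], [0, 0, 0, 0, 0, 0, 0]]]'

```text
t: 14.6
position: [0.5566, 0.0837, 0.0687]
tool_rot: [0.0, 0.587, 0.81, 0.0]
force: [-0.1, -0.0, -0.2]
opening: 0.0004
grip_force: 0.2
```

Request:
step_arm --increments '[[[0, 0, 0, 0.004, 0.0186, 0, 0], [0, 0, 0, 0, 0, 0, 0], [0, 0, 0, 0, 0, 0, 0]]]'

```text
t: 14.98
position: [0.5604, 0.0859, 0.0682]
tool_rot: [0.0, 0.587, 0.81, 0.0]
force: [-0.1, -1.8, 1.1]
opening: 0.0001
grip_force: 0.8
```

Request:
step_arm --increments '[[[0, 0, 0, -0.006, -0.028, 0, 0], [0, 0, 0, -0.006, -0.028, 0, 0], [0, 0, 0, 0, 0, -0.1, 0], [0, 0, 0, 0, 0, -0.18, 0], [0, 0, 0, 0, 0, -0.18, 0], [0, 0, 0, 0, 0, -0.18, 0], [0, 0, 0, 0.082, -0.117, 0, 0], [0, 0, 0, 0.082, -0.117, 0, 0], [0, 0, 0, 0.082, -0.117, 0, 0], [0, 0, 0, 0, 0, 0, 0]]]'

```text
t: 16.23
position: [0.4435, 0.1103, 0.2286]
tool_rot: [-0.0, 0.586, 0.81, 0.0]
force: [0.9, -0.4, 0.3]
opening: 0.0005
grip_force: 0.0
```

Request:
step_arm --increments '[[[0, 0, 0.111, 0, 0, 0, 0], [0, 0, 0.111, 0, 0, 0, 0], [0, 0, 0.111, 0, 0, 0, 0], [0, 0, 0.111, 0, 0, 0, 0], [0, 0, 0.111, 0, 0, 0, 0], [0, 0, 0.111, 0, 0, 0, 0], [0, 0, 0.111, 0, 0, 0, 0], [0, 0, 0.111, 0, 0, 0, 0], [0, 0, 0, 0, 0, 0, 0], [0, 0, 0, 0, 0, 0, 0]]]'

```text
t: 17.48
position: [0.4457, 0.1097, 0.2282]
tool_rot: [-0.0, 0.969, 0.245, 0.0]
force: [-0.6, 0.6, 1.3]
opening: 0.0007
grip_force: 0.0
```

```bash
cat > lw.py <<'E'
from h import *
c=optics.camera_info("wrist");K,R,t=map(np.array,(c["intrinsics"],c["R"],c["t"]))
print(env.read_state()["position"].round(4) if hasattr(env.read_state()["position"],"round") else env.read_state()["position"])
b=optics.snapshot("wrist")[:,:,::-1].copy();cv2.imwrite("pics/w9.png",b)
def fp(P):
    q=R@np.array(P)+t;r=np.hypot(q[0],q[1]);return K[:2,2]+K[0,0]*np.arctan2(r,q[2])*q[:2]/r
cx,cy=.5507,.1360;yaw=-.222
def meas(img,f):
    g=cv2.cvtColor(img,cv2.COLOR_BGR2GRAY).astype(np.float32);A=np.arange(-1.1,-.45,.005);out=[]
    for r in(.028,.034,.040,.046):     # angular profile on circles about the pivot, top of arm
        p=np.array([f([cx+r*np.cos(a+yaw),cy+r*np.sin(a+yaw),.077]) for a in A],np.float32)
        v=cv2.remap(g,p[None,:,0],p[None,:,1],cv2.INTER_LINEAR)[0]
        i=np.where(v<130)[0];i0,i1=i[0],i[-1];j=i0+np.argmax(v[i0:i1]*(np.abs(np.arange(i1-i0)-(i1-i0)/2)<(i1-i0)*.3))
        out.append((r,A[i0].round(3),A[i1].round(3),"stripe",A[j].round(3)))
    return out
print("before");[print(*o) for o in meas(cv2.imread("pics/w8.png"),fp)]
print("now");[print(*o) for o in meas(b,fp)]
E
python3 lw.py
```

```text
[0.4457 0.1097 0.2282]
before
0.028 -0.94 -0.45 stripe -0.625
0.034 -0.905 -0.49 stripe -0.655
0.04 -0.895 -0.545 stripe -0.68
0.046 -0.87 -0.575 stripe -0.71
now
0.028 -0.95 -0.475 stripe -0.695
0.034 -0.905 -0.52 stripe -0.685
0.04 -0.88 -0.54 stripe -0.68
0.046 -0.845 -0.56 stripe -0.69
```

The lever now measures about -0.70, consistent over four radii, against the wanted -0.709. Next is the mic.

Request:
step_arm --increments '[[[0, 0, 0, 0.136, -0.116, 0, 0], [0, 0, 0, 0.136, -0.116, 0, 0], [0, 0, 0, 0.136, -0.116, 0, 0], [0, 0, 0, 0.136, -0.116, 0, 0], [0, 0, 0, 0.136, -0.116, 0, 0], [0, 0, 0, 0, 0, 0, 0]]]'

```text
t: 18.27
position: [0.5269, 0.3201, 0.2272]
tool_rot: [-0.0, 0.969, 0.246, -0.0]
force: [-0.6, -0.6, 1.0]
opening: 0.0003
grip_force: 0.0
```

Request:
step_arm --increments '[[[0, 0, 0, 0, 0, 0.18, 0], [0, 0, 0, 0, 0, 0.18, 0], [0, 0, 0, 0, 0, 0.18, 0], [0, 0, 0, 0, 0, 0.12, 0], [0, 0, 0, 0, 0, 0.06, 0], [0, 0, 0, 0, 0, 0, 0], [0, 0, 0, 0, 0, 0, 0]]]'

```text
t: 19.15
position: [0.5273, 0.3181, 0.0497]
tool_rot: [-0.0, 0.97, 0.244, 0.001]
force: [-0.3, 0.6, -0.4]
opening: 0.0002
grip_force: 0.0
```

Before pressing, I'll check the lever once more from the top camera, numerically, and check that the mic is clear.

```bash
python3 lev.py 2>/dev/null | sed -n '/now/,/parked/p'
```

```text
now ccw edge / cw edge offsets (mm), z=.077
24 7.0 -7.5 | 28 7.0 -8.0 | 32 7.5 -7.5 | 36 7.5 -7.0 | 40 7.5 -7.0 | 44 7.5 -6.5 | 48 7.5 -5.0 | 52 1.0 -4.5 | 56 4.0 -4.0 | 
[147 147 147 147 147 145 134 116  92  63  38  25  24  26  33  47  68  90
 104 105  79  48  32  52  75 103 125 141 146 145 144 143 142] [143 143 142 142 142 142 142 142 138 131 100  62  21  24  29  35  51  71
  88  90  78  60  47  56  80 107 127 136 140 141 137 134 131]
parked ccw edge / cw edge offsets (mm), z=.077
```

Request:
step_arm --increments '[[[0, 0, 0, 0, 0, 0.03, 0], [0, 0, 0, 0, 0, 0.02, 0], [0, 0, 0, 0, 0, 0, 0]]]'

```text
t: 19.58
position: [0.5264, 0.3179, 0.0353]
tool_rot: [0.0, 0.97, 0.244, -0.0]
force: [0.1, -0.7, 0.3]
opening: 0.0008
grip_force: 0.0
```

Request:
step_arm --increments '[[[0, 0, 0, 0, 0, 0.008, 0], [0, 0, 0, 0, 0, 0.008, 0], [0, 0, 0, 0, 0, 0, 0]]]'

```text
t: 19.95
position: [0.5267, 0.318, 0.032]
tool_rot: [0.0, 0.97, 0.244, 0.0]
force: [-0.8, -1.7, 4.7]
opening: 0.0003
grip_force: 2.2
```

Request:
step_arm --increments '[[[0, 0, 0, 0, 0, 0.008, 0], [0, 0, 0, 0, 0, 0.004, 0], [0, 0, 0, 0, 0, 0, 0]]]'

```text
t: 20.32
position: [0.5268, 0.3181, 0.0295]
tool_rot: [-0.0, 0.97, 0.244, 0.0]
force: [-3.5, -1.4, 9.8]
opening: 0.0004
grip_force: 4.8
```

Request:
step_arm --increments '[[[0, 0, 0, 0, 0, 0.002, 0], [0, 0, 0, 0, 0, 0, 0], [0, 0, 0, 0, 0, 0, 0], [0, 0, 0, 0, 0, 0, 0]]]'

```text
t: 20.82
position: [0.5268, 0.3181, 0.0294]
tool_rot: [-0.0, 0.97, 0.244, 0.001]
force: [-4.6, -1.4, 11.7]
opening: 0.0006
grip_force: 6.4
```

```bash
python3 -c "
from plant import env
print(env.read_state()['force']);print(env.close_job())"
```

```text
[-4.55722615 -1.38935942 11.73257439]
the job is handed in; nothing more can be done
None
```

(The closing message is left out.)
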